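Shorten the workshop vacuum's wand by one hole

TASK

The telescopic vacuum wand clipped in the plywood rack is too long: shorten it by exactly one hole. Press the orange sprung button on its black collar, slide the collar along the chrome tube towards the wand's handle end, and let it click into the very next hole, not running past it, so that the button springs right up and the wand is locked again. Use no heavy force on the wand, leave the tools and timber lying about where they are, and take the hand away.

Things in the scene. Friction and masses are not known exactly. Their poses are not given: they have to be found in the camera images.
- rack: Plywood rack fixed to the table, board 110 x 760 x 18 mm, holding a telescopic vacuum wand (880 mm long) level. Origin on the table under the wand's axis, which is 50 mm up; x across the wand, y along it from handle end (-y) to brush end (+y), z up. An end block, its top 82 mm up, stops the wand's handle end at y = -415 mm.
- inner_tube (a point): Point on the axis of the inner chrome tube (32 mm across) midway between its two grey clips, rack y = -225 mm; the clips (centres at y = -285 and -165 mm, each 14 mm thick, 46 mm wide, up to 65 mm above the table) hold this tube still. Its top has a row of holes, the next ones in view as dark slots between collar and clip.
- collar (a joint): How far the outer tube (36 mm across) with its black collar and 120 mm brush head has been slid over the inner tube towards the handle end (-y), in m: 0 at the start, in a hole. Next hole at 0.030 to 0.048 (differs from wand to wand: feel for it), the one after 0.039 further; 1.5 mm of play each way in a hole. Friction about 3 N. Travel to 0.088.
- tooth (a point): Under the collar's hump: where the hidden sprung steel tooth enters a hole of the inner tube (at its top, 66 mm up). Moves with the collar. The tooth is 8 mm long, the holes 11 mm, and it goes 4 mm deep. The collar is 145 mm long and 48 mm across; it begins 25 mm from this point on the handle side.
- button (a joint): How far the orange button is pressed into the collar, in m: 0 up, 0.006 fully down. 3 N starts it, 7 N holds it fully down; beyond 0.004 the tooth is clear. Let go between holes it stays some 0.0035 down, the tooth riding on the tube; pushed on, the tooth drops into the next hole, the button springs up and the collar stops dead. Kept down, the tooth passes over the hole.
- pad (a point): Middle of the flat top of the orange button on the collar, 30 mm wide (x), 42 mm long (y), sides open; moves with the button and collar, axes as the rack's. When up it is 81 mm above the table. Its brush-end lip, face 23 mm from here, stands 4 mm above the raised button.
- hump (a point): On the upright face of the collar's black hump, at the handle-side end of the button, level with the raised button's top, 81 mm up. The hump is 34 mm wide, 56 mm long, and 10 mm higher than the raised button (top 91 mm up). The face looks to the brush end; a fingertip on or just above the button can push the collar along by it.
- smoothing_plane: Iron hand plane, 245 x 60 mm, 125 mm high, lying beyond the wand; origin under its middle. Bystander.
- block_plane: Small iron plane, 160 x 50 mm, 62 mm high, on the robot's side of the wand; origin under its middle. Bystander.
- turning_skew: Woodturning chisel, 410 mm long, 28 mm thick, lying beyond the wand; origin under the ferrule, handle (240 mm) to its -x. Bystander.
- bench_chisel: Bench chisel, 275 mm long, 30 mm thick, on the robot's side of the wand; origin under the ferrule. Bystander.
- mallet: Beech joiner's mallet, head 72 x 135 x 95 mm, handle 210 mm to its -x, on the robot's side of the wand; origin under the head. Bystander.
- oak_offcut: Oak block, 150 x 70 x 45 mm; origin under its middle. Bystander.

How it is judged:
By the outcome, as a careful person would: the job done as asked, in the order asked, and still so for the second after the job is handed in, with the robot touching nothing.
It also fails if it takes over 32 s, if anything falls off the work surface, if the arm or the gripper's body presses on something with over 40 N, if the wrist force passes 120 N, or if a joint passes its speed limit or range.

ROBOT

A 6-joint arm with a two-finger parallel gripper is mounted at the origin on the work surface. World frame = base frame: x ahead of the robot, y to its left, z up, the work surface at z = 0. Lengths are in m, angles in rad, forces in N, time in s.
With the tool pointing down it reaches from about 0.35 to 0.85 m from the base axis. Payload 8.1 kg.
Tool frame: the origin (TCP) lies on the centre line of the jaws, within the pads' length; the fingertips stand 17 mm ahead of it and the grasp point (between the pads) lies 2 mm behind it; z points along the fingers, y is the line along which they close (so a half turn about z gives the same grasp; the last joint's range is limited). The gripper opens to 93 mm and grips with 3 to 60 N. Pads are 15 mm wide; open, the fingers measure 128 mm over their backs; the gripper's body (75 mm by 188 mm) begins 65 mm behind the grasp point.
Start: joints at [1.026, 0.13, 1.488, -0, 1.523, -0.085], TCP at [0.266, 0.538, 0.215] pointing down, gripper open.
Joint ranges: [-2.96, 2.96], [-0.89, 2.26], [0.02, 2.5], [-1.34, 4.48], [0, 2.73], [-2.66, 2.66]. Speed limits (rad/s): [2.39, 2.39, 2.79, 3.14, 3.14, 3.14].

INTERFACE

Orientations are given as a rotation vector (axis times angle).
In Python, from plant import robot, optics, close_job, models gives the robot as it stands.
- The arm moves only by the shell command python3 -m inch 'ROWS' [OPENING] [FORCE]. ROWS is a JSON object of lists of equal length, an entry for each row: "travel": the shift along the tool's x, y, z in m, a list of three; "spin": the turn about the tool's z in rad. In form: {"travel": [[x, y, z], ...], "spin": [spin, ...]}. A call has 1 to 10 rows; each row is the pose to reach, as a shift and turn from the pose commanded when the call began, along the tool's axes at that moment; what a row does not reach only later rows make up. A row lasts 1/12 s, in which the tool goes at most 41.7 mm and 7.16 degrees, less where a joint would pass 70% of its speed; a pose out of reach is approached as far as the arm can. A call with a gripper value outside its range is refused whole. OPENING is the closure, from 0 (fully open) to 1 (shut), set as the call begins (- or left out, the last holds). The fingers move at their own pace and stop on an object; FORCE is the grip in N (left out, the last holds). Time passes only in rows, so rows that repeat a pose let the fingers close. It gives the time, the measured TCP pose, the force, the opening and the grip force at its end, in the units of the state.
- robot.read_state(): the state, without advancing time (a new reading comes with each control period).
- optics.read_camera(name): name is "scene" or "top" or "wrist"; returns (picture, depth): 400x640x3 uint8, red, green, blue; 400x640 float32, m along the optical axis (not along the pixel's ray), 0 where there is no reading.
- optics.camera_info(name): a dict with "camera_matrix" (3x3 intrinsics, pixels), "view" (4x4, takes a point from world to camera coordinates). Camera axes: x right, y down, z forward; pixel columns grow to the right and rows downward; lengths in m; the calibration is good to about 2 mm. A picture is of the moment at which its call begins: read the wrist's pose just before it. camera_info takes no time and is no camera call; for the wrist camera it gives the pose at the moment of the call.
- close_job(): hands the job in; it is judged then, once.
Trained networks look in the newest picture that a camera, given by its name, has taken for a name from the list of things; names that differ only in an ending like _2 or _b are one class to them, and where a whole thing is asked for, a point or a joint stands for the part that bears it (a point fixed in the world has none). Each returns a list of dicts, best first, with "p" (0 to 1); they miss things now and then, are a little off and sometimes report something else, mostly with a low value. They report only what shows in the picture. A call takes as long as a camera call.
- models.look_for(camera, name): "centre" ([x, y, z] in m, in world coordinates, good to about 4 mm: the middle of the surface that is visible of it).
- models.masks_of(camera, name): "region" (400x640 bool, what is visible of it).
The state is a dict: "t": time; "q": joint angles; "dq": joint speeds; "joint_torque": joint torques, N m; "tool_pos": TCP position; "orientation": TCP orientation; "force": force on the tool from outside, world axes, zero at the start; "wrist_torque": the same for the moment, N m; "opening": finger opening in m; "gripper_force": force on a finger pad.
Only numpy, scipy, OpenCV 4.12 (cv2) and the standard library are available. Lean on these libraries where they do the work, as an engineer would, in place of code of your own. Each camera call takes 0.05 s, during which the arm holds its last target. There are 200 camera calls.

## Working session

There is one attempt and no reset: what is moved stays moved. The work goes in short steps, Python scripts to look and compute and a shell command to move; the robot and the scene stay as the last step left them, time stands still between calls to the robot, and variables do not carry over. Pictures are saved under pics/ and viewed, at most 10 in all, crops included, and the job is handed in when it is done.

```bash
mkdir -p pics
python3 - <<'E'
from plant import robot, optics, models
import cv2, numpy as np
s=robot.read_state(); print(s)
for c in ("top","scene"):
    p,d=optics.read_camera(c); cv2.imwrite(f"pics/{c}1.png",p[:,:,::-1])
    for n in ("pad","hump","collar","button","rack","inner_tube"):
        try: print(c,n,[(np.round(r["centre"],4).tolist(),round(r["p"],2)) for r in models.look_for(c,n)[:2]])
        except Exception as e: print(c,n,e)
E
```

```text
{'t': 0.0, 'q': array([ 1.02558151e+00,  1.31168955e-01,  1.48925282e+00, -2.27463287e-05,
        1.52296357e+00, -8.53678694e-02]), 'dq': array([ 1.04771016e-04,  5.16162195e-05,  9.31398829e-04, -1.99885523e-04,
        4.03914061e-04, -4.75639640e-04]), 'joint_torque': array([ 1.96187262e-03, -5.59823799e+01, -4.91782951e+01,  7.67349545e-02,
        3.50857351e-02, -1.22541460e-04]), 'tool_pos': array([0.26596872, 0.53721149, 0.21429731]), 'orientation': array([-7.15854709e-01, -3.05839703e+00,  2.68774893e-03]), 'force': array([-0.28499782,  0.24664646,  0.49146286]), 'wrist_torque': array([-0.02454626,  0.01982907,  0.02907716]), 'gripper_force': 0.0, 'opening': 0.09299760979410657}
top pad [([0.4633, 0.0001, 0.0822], 0.79)]
top hump [([0.4387, 0.2421, 0.0621], 0.74)]
top collar [([0.4376, 0.2411, 0.0639], 0.86)]
top button [([0.4651, -0.0004, 0.0774], 0.56)]
top rack [([0.465, -0.0339, 0.0146], 0.66)]
top inner_tube [([0.4616, -0.0351, 0.0164], 0.95)]
scene pad [([0.4788, 0.0861, 0.0506], 0.6), ([0.4672, -0.001, 0.0793], 0.59)]
scene hump [([0.4506, 0.2838, 0.0657], 0.9)]
scene collar [([0.4531, 0.2887, 0.0644], 0.82)]
scene button [([0.4679, 0.0015, 0.0771], 0.58)]
scene rack [([0.4759, 0.0888, 0.0482], 0.64)]
scene inner_tube [([0.4773, 0.09, 0.0516], 0.85)]
```

View pics/top1.png

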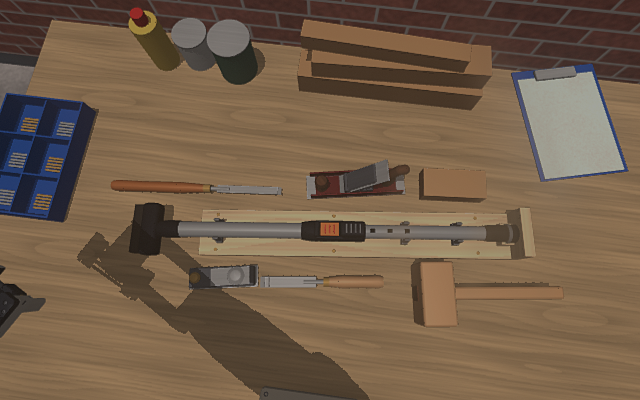

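View pics/scene1.png

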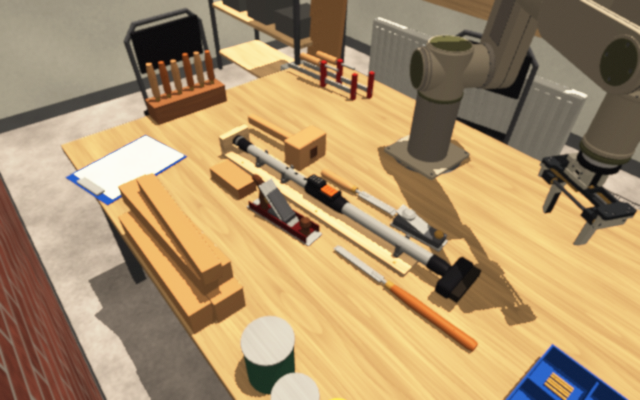

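The top view shows the orange button at (330,229), with the hump on its right (352,230). The dark slots (373–405,231) and end block (522,232) are further right, so the handle end is towards world -y. The scene view agrees. Next I measure the button and the wand's axis.

```bash
cat > h.py <<'E'
import numpy as np
from plant import optics
def cloud(c,d,info=None):
    i=info or optics.camera_info(c); K=np.array(i["camera_matrix"]); V=np.linalg.inv(np.array(i["view"]))
    v,u=np.mgrid[:d.shape[0],:d.shape[1]]
    P=np.stack([(u-K[0,2])*d/K[0,0],(v-K[1,2])*d/K[1,1],d,np.ones_like(d)],-1)@V.T
    return P[...,:3]
def orange(p):
    p=p.astype(int); return (p[...,0]>180)&(p[...,1]<130)&(p[...,2]<80)&(p[...,0]-p[...,1]>85)
E
python3 - <<'E'
from h import *
from plant import robot
from scipy.spatial.transform import Rotation as R
for c in ("top","scene"):
    p,d=optics.read_camera(c); P=cloud(c,d)
    m=orange(p)&(abs(P[...,0]-.465)<.04)&(abs(P[...,1])<.05)&(P[...,2]>.07)
    q=P[m]; print(c,m.sum(),q.mean(0).round(4),np.percentile(q,[3,97],axis=0).round(4).tolist())
    # wand: highest points by y slice
    for y0 in (-.30,-.2,-.1,-.05,.1,.15,.2,.25):
        s=P[(abs(P[...,1]-y0)<.012)&(abs(P[...,0]-.465)<.05)&(P[...,2]>.055)&(P[...,2]<.12)]
        if len(s): print(y0,len(s),s.mean(0).round(4),s[:,0].min().round(4),s[:,0].max().round(4),s[:,2].max().round(4))
s=robot.read_state(); print(R.from_rotvec(s["orientation"]).as_matrix().round(3))
E
```

```text
<stdin>:7: RuntimeWarning: Mean of empty slice.
  ret = um.true_divide(
Traceback (most recent call last):
IndexError: index -1 is out of bounds for axis 0 with size 0
```

Colour threshold or depth is off, so I'll use a hue threshold instead.

```bash
cat >> h.py <<'E'
import cv2
def orange(p):
    h=cv2.cvtColor(p,cv2.COLOR_RGB2HSV); return (h[...,0]<14)&(h[...,1]>150)&(h[...,2]>110)
E
python3 - <<'E'
from h import *
from plant import robot
from scipy.spatial.transform import Rotation as R
for c in ("top","scene"):
    p,d=optics.read_camera(c); P=cloud(c,d)
    if c=="top": print(p[229,330],P[229,330],d[229,330])
    m=orange(p)&(abs(P[...,0]-.465)<.05)&(abs(P[...,1])<.05)&(P[...,2]>.05)
    q=P[m]; print(c,m.sum())
    if len(q): print(q.mean(0).round(4),np.percentile(q,[3,97],axis=0).round(4).tolist())
    for y0 in (-.30,-.2,-.1,-.03,.1,.15,.2,.25):
        s=P[(abs(P[...,1]-y0)<.012)&(abs(P[...,0]-.465)<.05)&(P[...,2]>.055)&(P[...,2]<.12)]
        if len(s): print(y0,len(s),s.mean(0).round(4),s[:,0].min().round(4),s[:,0].max().round(4),s[:,2].max().round(4))
s=robot.read_state(); print(R.from_rotvec(s["orientation"]).as_matrix().round(3))
E
```

```text
[159  85  53] [ 0.46138877 -0.00114545  0.08001565] 0.82765096
top 238
[4.609e-01 4.000e-04 8.110e-02] [[0.4473, -0.0185, 0.0786], [0.4749, 0.0196, 0.0837]]
-0.3 173 [ 0.4931 -0.2987  0.0629] 0.4718 0.5148 0.0685
-0.2 136 [ 0.481  -0.2002  0.0635] 0.4157 0.4981 0.0894
-0.1 143 [ 0.4721 -0.1     0.0632] 0.4571 0.4883 0.0687
-0.03 220 [ 0.4611 -0.0301  0.0827] 0.4421 0.4841 0.0949
0.1 157 [0.4491 0.1    0.0648] 0.4326 0.4673 0.0715
0.15 156 [0.4429 0.1502 0.0648] 0.4263 0.4606 0.0713
0.2 162 [0.438  0.2001 0.0645] 0.4214 0.4571 0.071
0.25 172 [0.4338 0.2508 0.0643] 0.4155 0.4574 0.0719
scene 116
[0.4685 0.0045 0.0817] [[0.454, -0.0172, 0.0761], [0.4809, 0.029, 0.087]]
-0.3 44 [ 0.4965 -0.2995  0.0639] 0.4735 0.5141 0.0686
-0.2 82 [ 0.461  -0.2021  0.0691] 0.4151 0.5037 0.0966
-0.1 50 [ 0.4841 -0.1004  0.0638] 0.467 0.4937 0.0705
-0.03 134 [ 0.4776 -0.0294  0.0806] 0.4513 0.4929 0.0962
0.1 82 [0.4602 0.1    0.0649] 0.4397 0.4734 0.0715
0.15 82 [0.455  0.1498 0.0642] 0.4357 0.4674 0.0715
0.2 93 [0.4492 0.1997 0.0645] 0.4297 0.4639 0.0703
0.25 108 [0.4418 0.2509 0.065 ] 0.415 0.4614 0.072
[[-0.896  0.444 -0.   ]
 [ 0.444  0.896  0.   ]
 [ 0.     0.    -1.   ]]
```

```bash
python3 -m inch '{"travel":[[-0.015,-0.014,0],[-0.04,-0.038,0.005],[-0.069,-0.065,0.01],[-0.098,-0.093,0.01],[-0.127,-0.121,0.01],[-0.156,-0.148,0.015],[-0.185,-0.176,0.02],[-0.214,-0.203,0.02],[-0.243,-0.231,0.025],[-0.272,-0.258,0.03]],"spin":[0.05,0.15,0.25,0.35,0.45,0.55,0.65,0.75,0.85,0.95]}' 1 20
python3 - <<'E'
from plant import robot
from scipy.spatial.transform import Rotation as R
import numpy as np
s=robot.read_state(); M=R.from_rotvec(s["orientation"]).as_matrix();print(M.round(3),s["q"].round(3))
u=np.array([-.11,.994,0]); print("to go tool:",M.T@(np.array([.463,0,.17])-s["tool_pos"]),"spin",np.arctan2((M.T@u)[1],(M.T@u)[0]))
E
```

```text
t: 1.68
tool_pos: [0.396, 0.1841, 0.1858]
orientation: [2.041, 2.387, 0.002]
force: [1.1, 1.0, 0.8]
opening: 0.0308
gripper_force: 0.0
[[-0.156  0.988  0.002]
 [ 0.988  0.156  0.   ]
 [ 0.     0.002 -1.   ]] [ 0.318 -0.315  1.96  -0.     1.495  0.161]
to go tool: [-0.19225126  0.03751951  0.01578717] spin 0.0461466710305553
```

```bash
python3 -m inch '{"travel":[[-0.02,0.005,0],[-0.055,0.012,0.005],[-0.09,0.018,0.01],[-0.125,0.025,0.015],[-0.16,0.032,0.015],[-0.185,0.036,0.015],[-0.192,0.038,0.015],[-0.192,0.038,0.015]],"spin":[0.02,0.04,0.05,0.05,0.05,0.05,0.05,0.05]}' 1
python3 - <<'E'
from h import *
from plant import robot,models
s=robot.read_state(); i=optics.camera_info("wrist")
p,d=optics.read_camera("wrist"); cv2.imwrite("pics/w1.png",p[:,:,::-1])
P=cloud("wrist",d,i); m=orange(p)&(abs(P[...,2]-.08)<.02); q=P[m]
print(s["tool_pos"],s["force"],m.sum())
if len(q): print(q.mean(0).round(4),np.percentile(q,[3,97],axis=0).round(4).tolist())
for n in ("pad","hump","button"): print(n,[(r["centre"],r["p"]) for r in models.look_for("wrist",n)[:2]])
p,d=optics.read_camera("top"); cv2.imwrite("pics/t2.png",cv2.resize(p[150:310,200:460,::-1],None,fx=3,fy=3))
E
```

```text
t: 2.35
tool_pos: [0.4642, 0.0008, 0.1704]
orientation: [2.098, 2.338, 0.0]
force: [0.5, 0.0, -1.7]
opening: 0.0005
gripper_force: 0.0
[0.46422679 0.0008316  0.17041207] [ 0.51974133  0.00731404 -1.65567154] 500
[0.4841 0.0098 0.077 ] [[0.4504, -0.0168, 0.0603], [0.582, 0.0404, 0.0822]]
pad [([0.4614, 0.007, 0.084], 0.83)]
hump [([0.4515, 0.076, 0.0684], 0.92)]
button [([0.4626, -0.0007, 0.0781], 0.95), ([0.4549, 0.072, 0.0662], 0.32)]
```

View pics/w1.png

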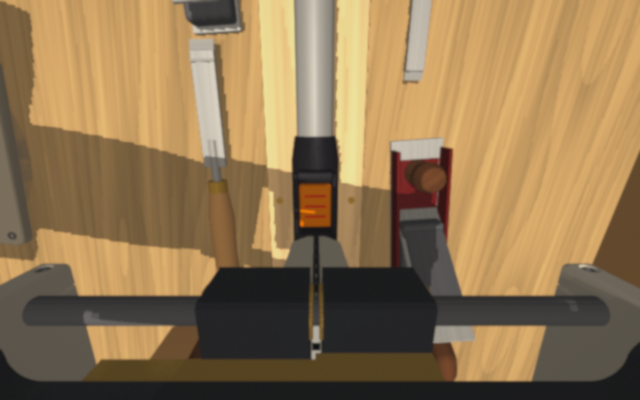

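The wrist view shows the button at cols 299–331, rows 184–228, and the closed fingertips centred on the wand at col 316. The hump is hidden behind the fingers. I'll measure the button's span along the wand.

Run:
```python
from h import *
i=optics.camera_info("wrist"); p,d=optics.read_camera("wrist"); P=cloud("wrist",d,i)
m=orange(p); m[:170]=0; m[235:]=0; m[:,:290]=0; m[:,340:]=0
u=np.array([-.11,.994,0]); w=np.array([.994,.11,0]); O=np.array([.463,0,0])
q=P[m]-O; print(m.sum(),"along",np.percentile(q@u,[1,99]),"across",np.percentile(q@w,[1,50,99]),"z",np.percentile(q[:,2],[5,50,95]))
print("TCP",robot.read_state()["tool_pos"]) if 0 else None
for r in range(170,236,4): print(r,((P[r,315]-O)@u).round(4),P[r,315,2].round(4),p[r,315],end=" | ")
```

```text
442 along [-0.01708649  0.02361009] across [-0.01411828  0.00043684  0.01490679] z [0.0795312  0.08076328 0.08196211]
170 0.0399 0.0735 [50 47 49] | 174 0.0372 0.0799 [31 30 30] | 178 0.0346 0.086 [56 54 55] | 182 0.0306 0.0845 [48 46 47] | 186 0.0263 0.0821 [69 39 23] | 190 0.0221 0.0804 [149  78  14] | 194 0.0185 0.0812 [153  80  17] | 198 0.0148 0.0817 [152  67  20] | 202 0.0103 0.0796 [152  75  16] | 206 0.0068 0.0811 [152  79  14] | 210 0.0024 0.0797 [147  51  19] | 214 -0.0009 0.0821 [151  78  14] | 218 -0.0055 0.0803 [146  65  15] | 222 -0.0094 0.0808 [150  74  14] | 226 -0.0136 0.0805 [150  77  13] | 230 -0.02 0.0746 [76 40 20] | 234 -0.0199 0.0857 [23 21 23] |
```

View pics/t2.png

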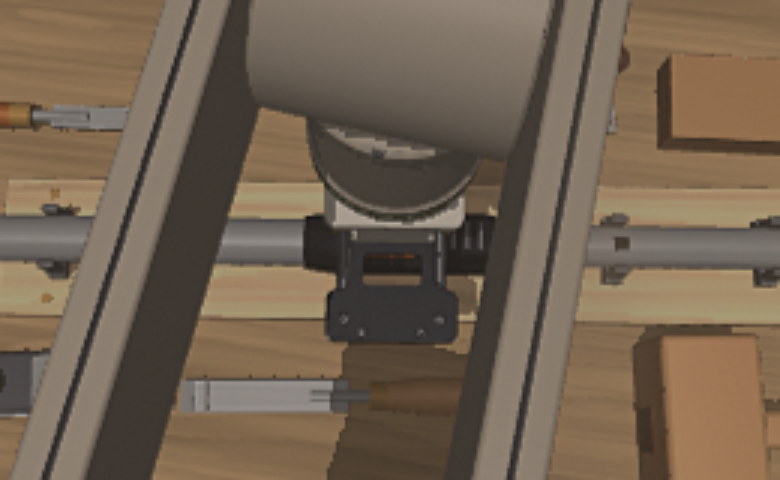

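The button spans -17 to +24 mm along the wand at z 0.081, as expected. The fingers are over it, so I descend and press.

```bash
python3 -m inch '{"travel":[[0,-0.001,0.01],[0,-0.001,0.03],[0,-0.001,0.05],[0,-0.001,0.062],[0,-0.001,0.068],[0,-0.001,0.07],[0,-0.001,0.072],[0,-0.001,0.074],[0,-0.001,0.075],[0,-0.001,0.075]],"spin":[0,0,0,0,0,0,0,0,0,0]}' 1
```

```text
t: 3.48
tool_pos: [0.4632, 0.0022, 0.0959]
orientation: [2.094, 2.341, 0.001]
force: [0.1, -0.3, 0.1]
opening: 0.0008
gripper_force: 0.0
```

```bash
python3 -m inch '{"travel":[[0,0,0.001],[0,0,0.001],[0,0,0.001]],"spin":[0,0,0]}'; python3 -m inch '{"travel":[[0,0,0.001],[0,0,0.001],[0,0,0.001]],"spin":[0,0,0]}'; python3 -m inch '{"travel":[[0,0,0.001],[0,0,0.001],[0,0,0.001]],"spin":[0,0,0]}'
```

```text
t: 3.73
tool_pos: [0.4629, 0.0022, 0.0945]
orientation: [2.095, 2.341, 0.0]
force: [-0.8, 0.6, 1.1]
opening: 0.0004
gripper_force: 0.0
t: 3.98
tool_pos: [0.4628, 0.0023, 0.0933]
orientation: [-2.095, -2.341, 0.0]
force: [0.2, -0.0, 0.4]
opening: 0.0005
gripper_force: 0.0
t: 4.23
tool_pos: [0.4627, 0.0023, 0.0922]
orientation: [-2.095, -2.341, 0.0]
force: [0.1, 0.4, -0.3]
opening: 0.0006
gripper_force: 0.0
```

```bash
for k in 1 2 ; do :; done; python3 -m inch '{"travel":[[0,0,0.001],[0,0,0.001],[0,0,0.001]],"spin":[0,0,0]}' | sed -n '2p;4p'; python3 -m inch '{"travel":[[0,0,0.001],[0,0,0.001],[0,0,0.001]],"spin":[0,0,0]}'| sed -n '2p;4p'
python3 - <<'E'
from h import *
i=optics.camera_info("wrist"); p,d=optics.read_camera("wrist"); P=cloud("wrist",d,i)
cv2.imwrite("pics/w2.png",cv2.resize(p[100:400,200:440,::-1],None,fx=2.5,fy=2))
O=np.array([.463,0,0]);u=np.array([-.11,.994,0])
for r in range(150,300,6): print(r,((P[r,310]-O)@u).round(4),P[r,310,2].round(4),p[r,310])
E
```

```text
tool_pos: [0.4627, 0.0023, 0.0912]
force: [0.6, -0.1, -0.8]
tool_pos: [0.4627, 0.0023, 0.0903]
force: [0.1, 1.1, -0.1]
150 0.0638 0.0689 [47 44 47]
156 0.06 0.0708 [48 46 48]
162 0.0563 0.0724 [47 46 47]
168 0.0524 0.0724 [48 46 47]
174 0.0482 0.0714 [48 46 48]
180 0.0444 0.073 [46 43 45]
186 0.0405 0.0736 [46 43 45]
192 0.0372 0.0771 [26 26 27]
198 0.0349 0.0841 [45 43 44]
204 0.0307 0.0831 [31 30 32]
210 0.0242 0.0753 [80 43 19]
216 0.0217 0.0806 [160  83  14]
222 0.0178 0.0815 [160  83  13]
228 0.0135 0.0813 [154  39  21]
234 0.0088 0.0803 [157  83  21]
240 0.0123 0.0988 [103  97  85]
246 0.013 0.109 [103  97  85]
252 0.0127 0.1165 [102  97  85]
258 0.0131 0.1243 [102  96  84]
264 0.0129 0.1306 [102  97  85]
270 0.0128 0.1366 [74 71 63]
276 0.0131 0.1427 [70 67 60]
282 0.0126 0.1469 [68 60 49]
288 0.0376 0.1913 [80 64 35]
294 0.0377 0.1942 [95 74 39]
```

View pics/w2.png

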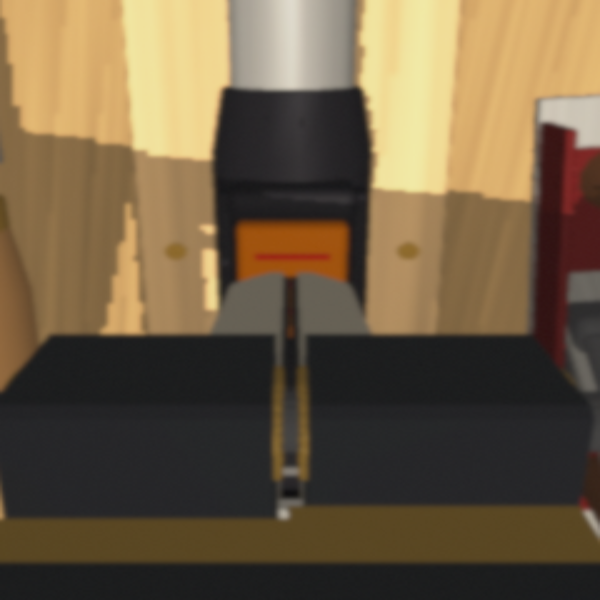

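The button is still up (z 0.081) and its brush-side half shows at about (292,250) in the crop. When closed, the tips must stand less far ahead than stated. I'll keep feeling downwards.

```bash
python3 -m inch '{"travel":[[0,0,0.001],[0,0,0.002],[0,0,0.002]],"spin":[0,0,0]}' | sed -n '1,2p;4p'; python3 -m inch '{"travel":[[0,0,0.001],[0,0,0.002],[0,0,0.002]],"spin":[0,0,0]}'| sed -n '2p;4p'
```

```text
t: 5.03
tool_pos: [0.4626, 0.0023, 0.0881]
force: [-0.4, 0.1, -0.2]
tool_pos: [0.4627, 0.0023, 0.0861]
force: [0.7, 0.6, -0.4]
```

Run:
```python
from h import *
i=optics.camera_info("wrist"); V=np.linalg.inv(i["view"]); c=V[:3,3]; O=np.array([.463,0,0]);u=np.array([-.11,.994,0])
print("cam along",(c-O)@u,"z",c[2])
p,d=optics.read_camera("wrist"); P=cloud("wrist",d,i)
for r in range(222,262,2): print(r,((P[r,306]-O)@u).round(4),P[r,306,2].round(4),p[r,306])
```

```text
cam along 0.08070430602923921 z 0.2549780800892037
222 0.0186 0.0794 [161  83  13]
224 0.0179 0.0813 [161  83  13]
226 0.0164 0.0809 [161  83  15]
228 0.0152 0.0815 [157  73  17]
230 0.0139 0.0818 [154  39  18]
232 0.0124 0.0814 [158  60  17]
234 0.011 0.0814 [159  82  15]
236 0.0094 0.0811 [143  88  54]
238 0.0125 0.0918 [108  96  82]
240 0.0124 0.0949 [103  97  86]
242 0.0125 0.0981 [102  97  85]
244 0.0128 0.1017 [103  97  85]
246 0.0126 0.104 [103  97  86]
248 0.0124 0.1063 [104  98  86]
250 0.0126 0.1094 [103  97  85]
252 0.0127 0.1121 [103  97  85]
254 0.0128 0.1149 [103  97  86]
256 0.013 0.1177 [103  97  85]
258 0.0121 0.1182 [103  97  85]
260 0.0129 0.122 [103  97  85]
```

```bash
python3 -m inch '{"travel":[[0,0,0.001],[0,0,0.002],[0,0,0.002]],"spin":[0,0,0]}' | sed -n '1,2p;4p'; python3 -m inch '{"travel":[[0,0,0.001],[0,0,0.001]],"spin":[0,0]}'| sed -n '2p;4p';python3 -m inch '{"travel":[[0,0,0.001],[0,0,0.001]],"spin":[0,0]}'| sed -n '2p;4p'
```

```text
t: 5.58
tool_pos: [0.4626, 0.0023, 0.0841]
force: [-0.2, -0.7, -0.2]
tool_pos: [0.4627, 0.0023, 0.0832]
force: [-0.5, 0.4, 0.3]
tool_pos: [0.4627, 0.0023, 0.0822]
force: [-0.4, -0.1, -0.7]
```

```bash
python3 -m inch '{"travel":[[0,0,0.001],[0,0,0.001]],"spin":[0,0]}' | sed -n '1,2p;4p'; python3 -m inch '{"travel":[[0,0,0.001],[0,0,0.001]],"spin":[0,0]}'| sed -n '2p;4p'
python3 - <<'E'
from h import *
i=optics.camera_info("wrist"); O=np.array([.463,0,0]);u=np.array([-.11,.994,0])
p,d=optics.read_camera("wrist"); P=cloud("wrist",d,i)
for r in range(218,250,2): print(r,((P[r,306]-O)@u).round(4),P[r,306,2].round(4),p[r,306])
p,d=optics.read_camera("scene"); K=np.array(optics.camera_info("scene")["camera_matrix"]); V=np.array(optics.camera_info("scene")["view"])
x=K@(V@np.array([.463,0,.085,1]))[:3]; a,b=(x[:2]/x[2]).astype(int); print(a,b)
cv2.imwrite("pics/s2.png",cv2.resize(p[max(b-60,0):b+40,max(a-60,0):a+60,::-1],None,fx=6,fy=6,interpolation=cv2.INTER_CUBIC))
E
```

```text
t: 6.08
tool_pos: [0.4627, 0.0023, 0.0812]
force: [0.4, 0.1, -0.3]
tool_pos: [0.4627, 0.0023, 0.0802]
force: [-0.4, 0.1, -0.7]
218 0.0234 0.0796 [142  72  13]
220 0.0223 0.0803 [158  81  14]
222 0.0216 0.0819 [162  84  14]
224 0.0198 0.0807 [162  85  15]
226 0.0187 0.0813 [162  84  15]
228 0.0168 0.08 [163  84  15]
230 0.0158 0.0809 [161  81  12]
232 0.0147 0.0814 [154  63  18]
234 0.0131 0.0808 [157  40  24]
236 0.0117 0.0808 [143  82  54]
238 0.0126 0.0863 [109  97  83]
240 0.0124 0.0889 [103  98  86]
242 0.0128 0.0929 [104  98  86]
244 0.0126 0.0953 [103  97  85]
246 0.0128 0.0986 [104  98  86]
248 0.0126 0.1009 [104  98  86]
328 187
```

View pics/s2.png

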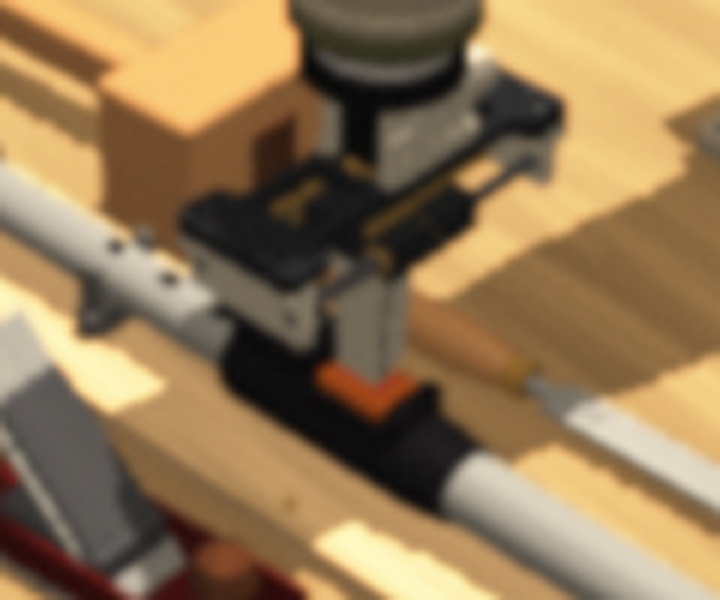

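The scene crop shows the fingertips (375,375) just above the orange button, about 2 mm clear. I continue down in small steps.

```bash
python3 -m inch '{"travel":[[0,0,0.001],[0,0,0.001]],"spin":[0,0]}' | sed -n '1,2p;4p'; python3 -m inch '{"travel":[[0,0,0.001],[0,0,0.001]],"spin":[0,0]}'| sed -n '2p;4p'; python3 -m inch '{"travel":[[0,0,0.001],[0,0,0.001]],"spin":[0,0]}'| sed -n '2p;4p'
```

```text
t: 6.52
tool_pos: [0.4627, 0.0023, 0.0792]
force: [0.2, 0.3, 0.1]
tool_pos: [0.4627, 0.0023, 0.0781]
force: [-0.4, -0.4, -0.0]
tool_pos: [0.4628, 0.0022, 0.0774]
force: [-2.1, 0.3, 3.2]
```

Contact at TCP z of about 0.0777. Next I press about 5 mm.

```bash
python3 -m inch '{"travel":[[0,0,0.001],[0,0,0.002],[0,0,0.003],[0,0,0.003]],"spin":[0,0,0,0]}' | sed -n '1,2p;4p'; python3 -m inch '{"travel":[[0,0,0.001],[0,0,0.002],[0,0,0.002]],"spin":[0,0,0]}'| sed -n '2p;4p'
```

```text
t: 7.18
tool_pos: [0.4629, 0.0023, 0.0744]
force: [-3.2, 0.6, 5.4]
tool_pos: [0.4629, 0.0023, 0.0725]
force: [-3.8, 0.4, 7.2]
```

```bash
python3 -m inch '{"travel":[[-0.002,0,0],[-0.004,0,0],[-0.006,0,0],[-0.008,0,0],[-0.008,0,0]],"spin":[0,0,0,0,0]}' | sed -n '1,2p;4p'; python3 -m inch '{"travel":[[-0.002,0,0],[-0.004,0,0],[-0.006,0,0],[-0.006,0,0]],"spin":[0,0,0,0]}'| sed -n '2p;4p'
python3 - <<'E'
from h import *
i=optics.camera_info("wrist"); O=np.array([.463,0,0]);u=np.array([-.11,.994,0])
p,d=optics.read_camera("wrist"); P=cloud("wrist",d,i)
m=orange(p); m[:170]=0; m[245:]=0; m[:,:290]=0; m[:,340:]=0
q=P[m]-O; print(m.sum(),"along",np.percentile(q@u,[1,99]),np.median(q[:,2]))
from plant import robot
print("tcp along",(robot.read_state()["tool_pos"]-O)@u)
E
```

```text
t: 7.85
tool_pos: [0.4638, -0.0056, 0.0726]
force: [-3.1, 0.5, 6.7]
tool_pos: [0.4645, -0.0116, 0.0726]
force: [-3.3, 1.5, 7.0]
234 along [-0.00434029  0.00991301] 0.0754034815990918
tcp along -0.011654114837088862
```

The collar followed the finger by friction, to about 13.7 mm. I now raise the tip just above the button and push on by the hump.

```bash
python3 -m inch '{"travel":[[0,0,-0.003],[0,0,-0.0065],[-0.003,0,-0.0065],[-0.006,0,-0.0065],[-0.006,0,-0.0065]],"spin":[0,0,0,0,0]}' | sed -n '1,2p;4p'; python3 -m inch '{"travel":[[-0.0015,0,0],[-0.003,0,0],[-0.003,0,0]],"spin":[0,0,0]}'| sed -n '2p;4p'; python3 -m inch '{"travel":[[-0.0015,0,0],[-0.003,0,0],[-0.003,0,0]],"spin":[0,0,0]}'| sed -n '2p;4p'
python3 - <<'E'
from h import *
i=optics.camera_info("wrist"); O=np.array([.463,0,0]);u=np.array([-.11,.994,0])
p,d=optics.read_camera("wrist"); P=cloud("wrist",d,i)
m=orange(p); m[:170]=0; m[245:]=0; m[:,:290]=0; m[:,340:]=0
q=P[m]-O; print(m.sum(),"along",np.percentile(q@u,[1,99]),np.median(q[:,2]))
from plant import robot
print("tcp along",(robot.read_state()["tool_pos"]-O)@u)
E
```

```text
t: 8.65
tool_pos: [0.465, -0.0182, 0.0786]
force: [-0.3, 1.2, 0.2]
tool_pos: [0.4652, -0.0209, 0.0786]
force: [-0.9, 0.7, -0.2]
tool_pos: [0.4657, -0.0238, 0.0788]
force: [0.1, -1.0, 0.0]
523 along [-0.0178837   0.00924909] 0.07705135188900658
tcp along -0.02387553984446595
```

```bash
for i in 1; do :; done; python3 -m inch '{"travel":[[-0.001,0,0],[-0.002,0,0],[-0.003,0,0]],"spin":[0,0,0]}' | sed -n '1,2p;4p'; python3 -m inch '{"travel":[[-0.001,0,0],[-0.002,0,0],[-0.003,0,0]],"spin":[0,0,0]}'| sed -n '2p;4p'; python3 -m inch '{"travel":[[-0.001,0,0],[-0.002,0,0],[-0.003,0,0]],"spin":[0,0,0]}'| sed -n '2p;4p'
```

```text
t: 9.45
tool_pos: [0.4659, -0.0258, 0.0788]
force: [-0.9, 7.2, 1.2]
tool_pos: [0.4662, -0.0284, 0.0789]
force: [-0.5, 5.4, 1.5]
tool_pos: [0.4666, -0.0314, 0.0789]
force: [-1.6, 7.4, 1.9]
```

```bash
python3 -m inch '{"travel":[[-0.001,0,0],[-0.002,0,0],[-0.003,0,0],[-0.004,0,0],[-0.005,0,0]],"spin":[0,0,0,0,0]}' | sed -n '1,2p;4p'
python3 - <<'E'
from h import *
from plant import robot
i=optics.camera_info("wrist"); O=np.array([.463,0,0]);u=np.array([-.11,.994,0])
p,d=optics.read_camera("wrist"); P=cloud("wrist",d,i)
m=orange(p); m[:170]=0; m[245:]=0; m[:,:290]=0; m[:,340:]=0
q=P[m]-O; print(m.sum(),"along",np.percentile(q@u,[1,99]),np.median(q[:,2]))
print("tcp along",(robot.read_state()["tool_pos"]-O)@u)
E
```

```text
t: 10.37
tool_pos: [0.4671, -0.0364, 0.0788]
force: [0.5, 6.8, 2.1]
572 along [-0.03047863  0.00156513] 0.07709103289028481
tcp along -0.03678444830226532
```

```bash
A='{"travel":[[-0.001,0,0],[-0.002,0,0]],"spin":[0,0]}'; python3 -m inch '{"travel":[[-0.001,0,0],[-0.002,0,0]],"spin":[0,0]}' | sed -n '1,2p;4p'; python3 -m inch '{"travel":[[-0.001,0,0],[-0.002,0,0]],"spin":[0,0]}'| sed -n '2p;4p'; python3 -m inch '{"travel":[[-0.001,0,0],[-0.002,0,0]],"spin":[0,0]}'| sed -n '2p;4p'
```

```text
t: 10.58
tool_pos: [0.4673, -0.0384, 0.0789]
force: [-1.8, 6.9, 2.1]
tool_pos: [0.4676, -0.0404, 0.0788]
force: [-1.4, 6.3, 1.3]
tool_pos: [0.4678, -0.0423, 0.0788]
force: [-0.7, 6.4, 1.8]
```

```bash
python3 -m inch '{"travel":[[-0.001,0,0],[-0.002,0,0]],"spin":[0,0]}' | sed -n '1,2p;4p'; python3 -m inch '{"travel":[[-0.001,0,0],[-0.002,0,0]],"spin":[0,0]}'| sed -n '2p;4p'
```

```text
t: 11.08
tool_pos: [0.468, -0.0443, 0.0789]
force: [-0.5, 6.0, 1.7]
tool_pos: [0.4682, -0.0463, 0.0788]
force: [-0.5, 6.8, 2.1]
```

```bash
python3 -m inch '{"travel":[[-0.001,0,0],[-0.002,0,0]],"spin":[0,0]}' | sed -n '1,2p;4p'; python3 -m inch '{"travel":[[-0.001,0,0],[-0.002,0,0]],"spin":[0,0]}'| sed -n '2p;4p'
python3 - <<'E'
from h import *
from plant import robot
i=optics.camera_info("wrist"); O=np.array([.463,0,0]);u=np.array([-.11,.994,0])
p,d=optics.read_camera("wrist"); P=cloud("wrist",d,i)
m=orange(p); m[:170]=0; m[245:]=0; m[:,:290]=0; m[:,340:]=0
q=P[m]-O; print(m.sum(),"along",np.percentile(q@u,[1,99]),np.median(q[:,2]))
print("tcp along",(robot.read_state()["tool_pos"]-O)@u)
E
```

```text
t: 11.42
tool_pos: [0.4684, -0.0483, 0.0788]
force: [-0.6, 5.9, 2.3]
tool_pos: [0.4687, -0.0503, 0.0789]
force: [-1.0, 6.6, 2.0]
553 along [-0.04441296 -0.01448183] 0.07757515163298856
tcp along -0.050846127415893776
```

```bash
python3 -m inch '{"travel":[[-0.001,0,0],[-0.002,0,0]],"spin":[0,0]}' | sed -n '1,2p;4p'; python3 -m inch '{"travel":[[-0.001,0,0],[-0.002,0,0]],"spin":[0,0]}'| sed -n '2p;4p'
```

```text
t: 11.8
tool_pos: [0.469, -0.0528, 0.0788]
force: [-0.3, 4.0, -0.4]
tool_pos: [0.4692, -0.0549, 0.0788]
force: [-1.3, 10.0, 2.7]
```

```bash
cat > b.py <<'E'
from h import *
from plant import robot
i=optics.camera_info("wrist"); O=np.array([.463,0,0]);u=np.array([-.11,.994,0])
p,d=optics.read_camera("wrist"); P=cloud("wrist",d,i)
m=orange(p); m[:170]=0; m[245:]=0; m[:,:290]=0; m[:,340:]=0
q=P[m]-O; print(m.sum(),"along",np.percentile(q@u,[1,99]),"z",np.median(q[:,2]))
s=robot.read_state();print("tcp along",(s["tool_pos"]-O)@u,s["force"])
E
python3 b.py; python3 -m inch '{"travel":[[-0.001,0,0],[-0.001,0,0]],"spin":[0,0]}' | sed -n '1,2p;4p'; python3 b.py
```

```text
526 along [-0.04760851 -0.01954752] z 0.08085608643339413
tcp along -0.055254858599983865 [-0.1494297   5.17965101  1.45735433]
t: 12.18
tool_pos: [0.4692, -0.0551, 0.0788]
force: [-0.2, 9.6, 2.6]
526 along [-0.04802291 -0.01953231] z 0.08092000726963118
tcp along -0.05543691632500875 [-1.5497586   9.70840599  2.77468621]
```

The button is back up (z 0.081) and the collar has stopped dead at about 43.5 mm, so it's locked. I back off the hump, lift and move clear.

```bash
python3 -m inch '{"travel":[[0.003,0,0],[0.006,0,-0.001],[0.006,0,-0.01],[0.006,0,-0.03],[0.006,0,-0.06],[0.006,0,-0.095],[0.006,-0.03,-0.13],[0.006,-0.06,-0.15],[0.006,-0.08,-0.15],[0.006,-0.08,-0.15]],"spin":[0,0,0,0,0,0,0,0,0,0]}' | sed -n '1,2p;4p'; python3 b.py
python3 - <<'E'
from h import *
p,d=optics.read_camera("wrist"); q,_=optics.read_camera("scene")
cv2.imwrite("pics/f.png",np.vstack([cv2.resize(p,(480,300)),cv2.resize(q[130:290,200:456],(480,300))])[:,:,::-1])
E
```

```text
t: 13.07
tool_pos: [0.3881, -0.0602, 0.232]
force: [-1.2, -0.3, -0.4]Traceback (most recent call last):
  File "b.py", line 6, in <module>
    q=P[m]-O; print(m.sum(),"along",np.percentile(q@u,[1,99]),"z",np.median(q[:,2]))
                                    ~~~~~~~~~~~~~^^^^^^^^^^^^
    return _quantile_unchecked(
        a, q, axis, out, overwrite_input, method, keepdims, weights)
    return _ureduce(a,
                    func=_quantile_ureduce_func,
    ...<5 lines>...
                    overwrite_input=overwrite_input,
                    method=method)
    r = func(a, **kwargs)
    result = _quantile(arr,
                       quantiles=q,
    ...<2 lines>...
                       out=out,
                       weights=wgt)
    slices_having_nans = np.isnan(arr[-1, ...])
                                  ~~~^^^^^^^^^
IndexError: index -1 is out of bounds for axis 0 with size 0
```

View pics/f.png

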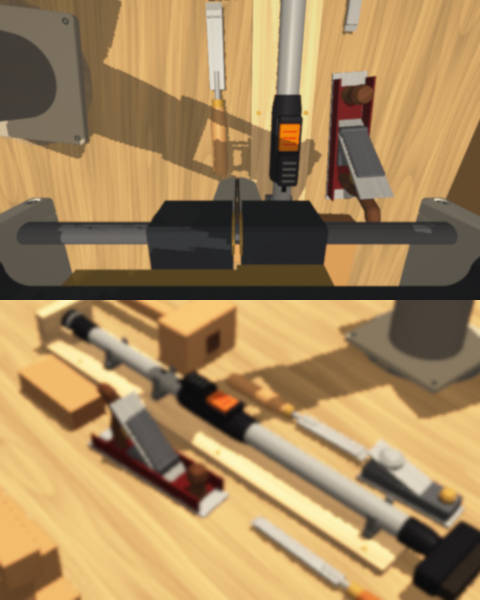

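The upper panel shows the button (288,137) up and nothing touching the wand. The lower panel shows the collar (210,395) moved one hole towards the handle and the bystanders where they were. I hand in.

```bash
python3 -m inch '{"travel":[[0,0,0],[0,0,0],[0,0,0]],"spin":[0,0,0]}' | sed -n '1,2p;4p'; python3 -c "
from plant import close_job
print(close_job())"
```

```text
t: 13.47
tool_pos: [0.3893, -0.0591, 0.2282]
force: [0.3, 0.1, -0.7]
the job is handed in; nothing more can be done
None
```

The wand is one hole shorter and locked: the collar stopped dead about 43.5 mm along and the button sprang back up to 81 mm. The hand is clear, the tools and timber look undisturbed, and the job was handed in at about 13.5 s.

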